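# Raise a bearing out of its nest with the cam lever and hold it up

### The job

Swing the keeper bar about a quarter turn towards the robot, well clear of the bearing, then swing the cam lever up until the cam has the bearing lifted to its highest point, which is when the lever arm stands straight up. Hold the lever there, because it springs back when let go: finish while still holding it, so that somebody can take the bearing. Do not touch the bearing itself, and leave the things around the stand where they are.

Things in the scene. Friction and masses are not known exactly. Their poses are not given: they have to be found in the camera images.
- stand: Grey and steel lift stand fixed to the chest top; place and yaw (within +-0.3 rad) vary. Base 120 x 170 x 10 mm, steel top plate 110 mm (x) by 135 mm (y -50 to +85), its top 88 mm above the chest top. Origin on the chest top right under the bearing's centre; its x points away from the robot at yaw 0, y left, z up.
- nest (a point): Centre of the round 57 mm hole (nest) in the top plate, at the height of the plate's top face. Axes as the stand's.
- lever_shaft (a point): Point on the lever's horizontal turning axis, 44 mm above the chest top, straight below where the middle of the handle stands when the lever is upright (95 mm to the stand's -y side). The turning axis is the stand's y; axes as the stand's.
- lever_handle (a point): Middle of the lever's handle: black round bar 15 mm thick, about 64 mm free, parallel to the stand's y, 110 mm from the turning axis, on the -y side of the flat dark steel lever arm (33 mm away); a 19 mm collar ends it. At rest it lies towards the robot, 60 mm above the chest top; upright 154 mm. Fingers may close on it from above along the stand's x; it turns between them.
- lever (a joint): Angle of the cam lever (rad): 0 at rest, arm 0.15 above level, pointing to the stand's -x; grows as the handle is swung up and over, away from the robot. At 1.42 the arm is upright and the lift highest; beyond it the lift falls again, up to the stop at 2.3. A spring pulls it back to 0: 0.15 N m at rest, 0.5 N m upright (about 5 N at the handle).
- lift_pad (a joint): Height (m) of the aluminium lifting pad under the bearing above its rest: 0 at rest, 0.0140 at its highest, when the lever is upright. It is driven only by the eccentric (cam) on the lever's shaft; 0.2 rad to either side of upright costs 0.4 mm, and at the lever's far stop it is down at 0.0074.
- bearing_center (a point): Centre of the loose steel ball bearing, 52 mm across and 14 mm thick, 0.15 kg, lying flat on the lifting pad with its top flush with the top plate at the start.
- keeper_pivot (a point): Pivot of the keeper, a flat steel bar 18 mm wide and 6 mm thick that lies across the bearing 2.5 mm above the plate; this point is on its vertical turning axis at mid-thickness, 60 mm from the bearing's centre on the stand's +y side.
- keeper_knob (a point): A point on the keeper's upright black knob, 22 mm above the bar's top face, at the bar's free end 105 mm from the pivot. The knob is round, 13 to 17 mm thick and 36 mm high; its top is 14 mm above this point. It turns freely in the fingers as the bar swings.
- keeper (a joint): Angle of the keeper (rad): 0 when the bar points to the stand's -y, right across the bearing; grows as the knob swings towards the robot (clockwise from above); 1.57 when the bar points to the stand's -x, fully clear. Starts between -0.25 and 0.25, stops at 1.75, stays where it is left (light friction, under 1 N at the knob).
- grease_tin: Bystander: food-can-like tin, 75 mm across, 58 mm high, left of the stand. Origin at the centre of its underside.
- tape_roll: Bystander: roll of tan masking tape, 100 mm across, 25 mm high, lying flat right of the stand. Origin at the centre of its underside.
- spanner: Bystander: steel spanner 164 mm long, 28 mm wide and 8 mm thick, lying flat at the left front. Origin at the centre of its underside.
Things that resemble listed ones, but are neither listed nor needed, are in the scene too. There is more than one size of the part that bears bearing_center; the job needs the largest.

How it is judged (in metres and radians):
On the way, in this order (a step that is already met when the one before it is completed fails the run):
1. the keeper is swung clear of the bearing while the lever is still down (value of joint keeper above 1 rad and value of joint lever below 0.3 rad), for 0.2 s.
2. the robot holds the lever upright, with the bearing at its highest (value of joint lever between 1.22 and 1.62 rad and contact force between the fingers and lever above 1 N), for 0.3 s.
At the end, for the whole second after the job is handed in: Fingers still hold the lever (over 1 N) within 0.2 rad of upright (1.42), pad over 13 mm up; bearing still, flat (0.1 rad), raised on the pad 12.5 to 16 mm, within 6 mm of the nest's centre, not touched by the robot; keeper at least 1.0 rad clear (all of step 2 and value of joint lift_pad above 0.013 m and z of bearing_center in the frame of nest between 0.0055 and 0.009 m and horizontal distance between bearing_center and nest below 0.006 m and angle between bearing_center's own z axis and vertical below 0.1 rad and linear speed of bearing below 0.02 m/s and contact force between bearing and the arm below 0.2 N and contact force between bearing and the fingers below 0.2 N and contact force between bearing and lift_pad above 0.5 N and value of joint keeper above 1 rad); the arm keeps its last pose, push and grip.
It fails at once if the robot touches the bearing (contact force between any of the fingers, the arm and bearing above 1 N).
It fails at once if the bearing is thrown out of its nest (horizontal distance between bearing_center and nest above 0.015 m).
It fails at once if a bystander is moved by more than 30 mm (distance of any of grease_tin, tape_roll, spanner from where it was at the start of the episode above 0.03 m).
It also fails if it takes over 45 s, if anything falls off the work surface, if the arm or the gripper's body presses on something with over 40 N, if the wrist force passes 120 N, or if a joint passes its speed limit or range.

### The arm

A 6-joint arm with a two-finger parallel gripper is mounted at the origin on a cart in front of the work surface, level with it; the furniture and walls round the work are solid. World frame = base frame: x ahead of the robot, y to its left, z up, the work surface at z = 0. Lengths are in mm, angles in rad, forces in N, time in s.
With the tool pointing down it reaches from about 300 to 775 mm from the base axis. Payload 14.6 kg.
Tool frame: the origin (TCP) lies where the fingers leave the gripper's body, on its centre line; the fingertips stand 97 mm ahead of it and the grasp point (between the pads) lies ahead of it (grip_depth is the z of the grasp point in the tool frame, in mm); z points along the fingers, y is the line along which they close (so a half turn about z gives the same grasp; the last joint's range is limited). The gripper opens to 94 mm and grips with 3 to 60 N. Pads are 16 mm wide; open, the fingers measure 119 mm over their backs; the gripper's body (75 mm by 177 mm) begins 78 mm behind the grasp point.
Start: joints at [-1.295, 0.3, 1.521, -0, 1.321, -0.067], TCP at [184.862, -517.992, 302.646] pointing down, gripper open.
Joint ranges: [-3.03, 3.03], [-0.79, 2.21], [0.23, 2.52], [-1.04, 4.18], [0, 3.07], [-2.55, 2.55]. Speed limits (rad/s): [2.22, 2.22, 2.57, 3.14, 3.14, 3.14].

### API

Orientations are given as [roll, pitch, yaw] about the fixed x, y, z axes, in that order (R = Rz(yaw) Ry(pitch) Rx(roll)).
In Python, from cell import read_state, camera, sign_off, regions_of, spot_point, grip_depth gives the robot as it stands. The module is installed in compiled form; this text tells all that it offers.
- The arm moves only by the tool send_rows, never from a script. Its argument "series" is a list of rows, each a list of 3 entries, a list of its own where there are three numbers: the shift along the world's x, y, z in mm, then the turn about the world's z in degrees, then the closure, from -1 (fully open) to 1 (shut), so that 0 is half open. A call has 1 to 12 rows; each row shifts and turns the commanded pose from where the row before left it; what a row does not reach is not made up. A row lasts 1/10 s, in which the tool goes at most 50 mm and 8.59 degrees, less where a joint would pass 70% of its speed; a pose out of reach is approached as far as the arm can. A call is refused whole if a number of a shift passes 50 or a number of a turn 8.59, either way. A call with a gripper value outside its range is refused whole. The fingers move at their own pace and stop on an object; "squeeze" is the grip in N (left out, the last holds). Time passes only in rows, so rows that do not move let the fingers close. It gives the time, the measured TCP pose, the force, the opening and the grip force at its end, in the units of the state.
- read_state(): the state, without advancing time (a new reading comes with each control period).
- camera(name): name is "side" or "top"; returns a dict with "color" (384x512x3 uint8, blue, green, red), "fx", "fy", "cx", "cy" (pixels), "dist" ([k1, k2, p1, p2, k3] as OpenCV has them; the pictures are not rectified), "camera_from_world" (4x4, takes a point from world to camera coordinates). Camera axes: x right, y down, z forward; pixel columns grow to the right and rows downward; lengths in mm; the calibration is good to about 2 mm. A picture is of the moment at which its call begins. There is no depth.
- sign_off(): hands the job in; it is judged then, once.
Trained networks look in a picture, given as the dict that the camera call returned (one of the last four; its "shot" number tells which), for a name from the list of things; names that differ only in an ending like _2 or _b are one class to them, and where a whole thing is asked for, a point or a joint stands for the part that bears it (a point fixed in the world has none). Each returns a list of dicts, best first, with "confidence" (0 to 1); they miss things now and then, are a little off and sometimes report something else, mostly with a low value. They report only what shows in the picture. A call takes as long as a camera call. They do not tell look-alikes from the thing itself.
- regions_of(thing, picture): "mask" (384x512 bool, what is visible of it).
- spot_point(thing, picture): "point" ([x, y, z] in mm, in the coordinates of the camera as it stood for that picture, good to about 4 mm: a listed point, or the origin of a listed thing).
The state is a dict: "clock": time; "joints": joint angles; "qd": joint speeds; "effort": joint torques, N m; "eef_pos": TCP position; "eef_rot": TCP orientation; "wrist_force": force on the tool from outside, world axes, zero at the start; "moment": the same for the moment, N m; "finger_gap": finger opening in mm; "finger_force": force on a finger pad.
Only numpy, scipy, OpenCV 4.12 (cv2) and the standard library are available. Lean on these libraries where they do the work, as an engineer would, in place of code of your own. Each camera call takes 0.05 s, during which the arm holds its last target. There are 200 camera calls.

## Working session

There is one attempt and no reset: what is moved stays moved. The work goes in short steps, Python scripts to look and compute and a tool call to move; the robot and the scene stay as the last step left them, time stands still between calls to the robot, and variables do not carry over. Pictures are saved under pics/ and viewed, at most 10 in all, crops included, and the job is handed in when it is done.

Besides the shell and the picture viewer there is one more tool, called as name(argument=value, ...) on one line, values as JSON. send_rows: Moves the arm, as the interface text tells. Its arguments: {"type":"object","properties":{"series":{"type":"array"},"squeeze":{"type":"number"}},"required":["series"]}

```bash
mkdir -p pics
cat > h.py <<'E'
import numpy as np, cv2
from cell import *
def world(p,pic):
    return (np.linalg.inv(np.array(pic["camera_from_world"]))@np.r_[p,1])[:3]
def look(names,cams=("side","top")):
    for c in cams:
        pic=camera(c)
        yield c,pic
        for n in names:
            for r in spot_point(n,pic)[:4]:
                print(c,n,world(r["point"],pic).round(0),round(r["confidence"],2))
E
python3 - <<'E'
from h import *
print(read_state(), grip_depth)
for c,p in look(["stand","nest","lever_shaft","lever_handle","bearing_center","keeper_pivot","keeper_knob","grease_tin","tape_roll","spanner"]):
    cv2.imwrite(f"pics/{c}0.png",p["color"])
E
```

```text
{'clock': 0.0, 'joints': array([-1.29458014e+00,  3.00470529e-01,  1.52159336e+00,  3.42625856e-06,
        1.32067586e+00, -6.65961055e-02]), 'qd': array([-0.00109705,  0.00021603,  0.00101713, -0.0010295 ,  0.00083113,
       -0.00104399]), 'effort': array([ 1.08571785e-03, -5.31812489e+01, -3.52735698e+01,  7.09031126e-02,
        2.44477938e-02, -1.05477916e-04]), 'eef_pos': array([ 184.83404496, -517.85212758,  302.08137978]), 'eef_rot': array([-3.14044832e+00, -7.96470825e-05,  3.42811393e-01]), 'wrist_force': array([ 0.53744963, -0.51254955,  0.24362077]), 'moment': array([-0.00421643,  0.00425765, -0.04956389]), 'finger_force': 0.0, 'finger_gap': 94.01755878649547} 78.39999999999999
side stand [555.   1.  -2.] 0.7
side stand [424. -71.  58.] 0.62
side nest [550.  -2.  89.] 0.66
side lever_shaft [533. -95.  44.] 0.96
side lever_handle [423. -68.  59.] 0.61
side bearing_center [686.  35.   5.] 0.57
side bearing_center [552.  -1.  84.] 0.46
side bearing_center [430.  26.   4.] 0.42
side keeper_pivot [564.  58.  94.] 0.57
side keeper_knob [520. -33. 119.] 0.78
side keeper_knob [425. -72.  55.] 0.23
side grease_tin [600. 270.   1.] 0.63
side grease_tin [552.   2.   1.] 0.25
side tape_roll [ 449. -267.    1.] 0.87
top stand [549.   1.  -0.] 0.58
top nest [551.   3.  86.] 0.93
top lever_shaft [535. -91.  42.] 0.6
top lever_handle [426. -72.  58.] 0.85
top bearing_center [428.  25.   8.] 0.68
top bearing_center [445. 275.  -1.] 0.52
top bearing_center [685.  29.   5.] 0.49
top bearing_center [552.  -1.  77.] 0.48
top keeper_pivot [561.  61.  89.] 0.97
top keeper_knob [523. -39. 115.] 0.87
top keeper_knob [552.   0.  -5.] 0.38
top grease_tin [598. 270.  -1.] 0.79
top tape_roll [ 450. -266.   -4.] 0.83
top spanner [443. 271.   2.] 0.83
```

View pics/side0.png

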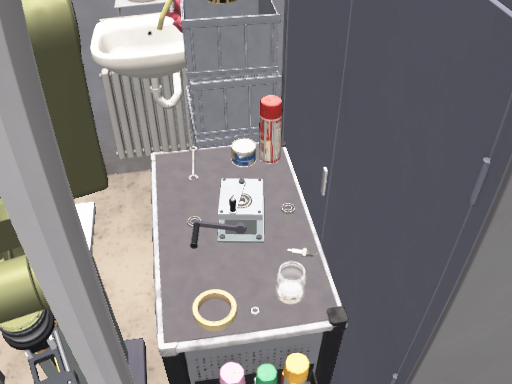

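View pics/top0.png

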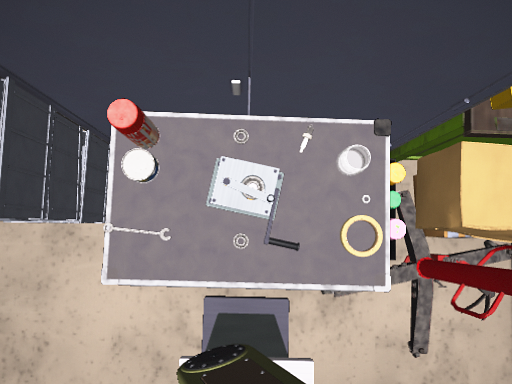

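The side view shows the stand at about (242,205), with the knob at (233,204) and the lever handle at (195,235). In the top view the knob is at (270,198), the handle at (283,243), and loose look-alike bearings lie at (241,135) and (241,241). The stand's yaw is about -0.19. I'll move above the knob with the fingers closing along the stand's x.

send_rows(series=[[[28,40,0],4.95,-1],[[28,40,0],4.95,-1],[[28,40,0],4.95,-1],[[28,40,0],4.95,-1],[[28,40,0],4.95,-1],[[28,40,0],4.95,-1],[[28,40,0],4.95,-1],[[28,40,0],4.95,-1],[[28,40,0],4.95,-1],[[28,40,0],4.95,-1],[[28,40,0],4.95,-1],[[28,40,0],4.95,-1]], squeeze=12)

```text
clock: 2.3
eef_pos: [521.7, -36.0, 302.8]
eef_rot: [3.141, 0.0, 1.383]
wrist_force: [0.3, -0.4, -0.0]
finger_gap: 93.6
finger_force: 0.0
```

send_rows(series=[[[0,0,-40],0,-1],[[0,0,-40],0,-1],[[0,0,-20],0,-1],[[0,0,0],0,-1],[[0,0,0],0,0.7],[[0,0,0],0,0.7],[[0,0,0],0,1],[[0,0,0],0,1],[[0,0,0],0,1],[[0,0,0],0,1],[[0,0,0],0,1],[[0,0,0],0,1]])

```text
clock: 3.5
eef_pos: [520.9, -38.0, 202.7]
eef_rot: [-3.142, 0.0, 1.38]
wrist_force: [-0.8, 0.4, 0.1]
finger_gap: 33.6
finger_force: 0.0
```

send_rows(series=[[[0,0,0],0,1],[[0,0,0],0,1],[[0,0,0],0,1],[[0,0,0],0,1],[[0,0,0],0,1]])

```text
clock: 4.0
eef_pos: [520.9, -38.0, 202.7]
eef_rot: [3.141, -0.0, 1.38]
wrist_force: [1.0, 0.9, -0.1]
finger_gap: 15.4
finger_force: 12.0
```

send_rows(series=[[[-9.5,4.5,0],0,1],[[-9,5.5,0],0,1],[[-8.5,6.5,0],0,1],[[-7.5,7,0],0,1],[[-7,8,0],0,1],[[-6,8.5,0],0,1],[[-5,9,0],0,1],[[-4.5,9.7,0],0,1],[[-3.3,10,0],0,1],[[-2.3,10.2,0],0,1],[[-1.2,10.4,0],0,1],[[-0.3,10.5,0],0,1]])

```text
clock: 5.2
eef_pos: [457.1, 62.7, 202.8]
eef_rot: [3.14, -0.0, 1.38]
wrist_force: [11.5, -1.6, -4.5]
finger_gap: 15.8
finger_force: 12.0
```

send_rows(series=[[[0,0,0],0,1],[[0,0,0],0,0],[[0,0,0],0,0],[[0,0,0],0,0],[[0,0,0],0,0],[[0,0,40],0,0],[[0,0,40],0,0],[[0,0,40],0,-1],[[0,-40,0],0,-1],[[0,-40,0],0,-1],[[-20,-40,0],0,-1],[[-12,-12,0],0,-1]])

```text
clock: 6.4
eef_pos: [423.7, -72.6, 322.5]
eef_rot: [-3.141, 0.0, 1.377]
wrist_force: [0.4, 0.4, -0.6]
finger_gap: 83.8
finger_force: 0.0
```

Run:
```python
from h import *
for c,p in look(["nest","lever_shaft","lever_handle","keeper_pivot","keeper_knob"]):
    x0,y0=(160,150) if c=="side" else (190,130)
    cv2.imwrite(f"pics/{c}1.png",cv2.resize(p["color"][y0:y0+130,x0:x0+150],None,fx=4,fy=4))
print(read_state()["eef_pos"])
```

```text
side nest [550.  -4.  88.] 0.74
side lever_shaft [536. -96.  44.] 0.92
side lever_handle [426. -72.  56.] 0.84
side keeper_pivot [564.  60.  94.] 0.58
side keeper_knob [452.  72. 121.] 0.71
top nest [551.   0.  85.] 0.57
top lever_shaft [529. -90.  44.] 0.86
top keeper_pivot [562.  58.  88.] 0.92
top keeper_knob [458.  69. 113.] 0.61
[424.92254334 -69.85627487 322.5719144 ]
```

View pics/side1.png

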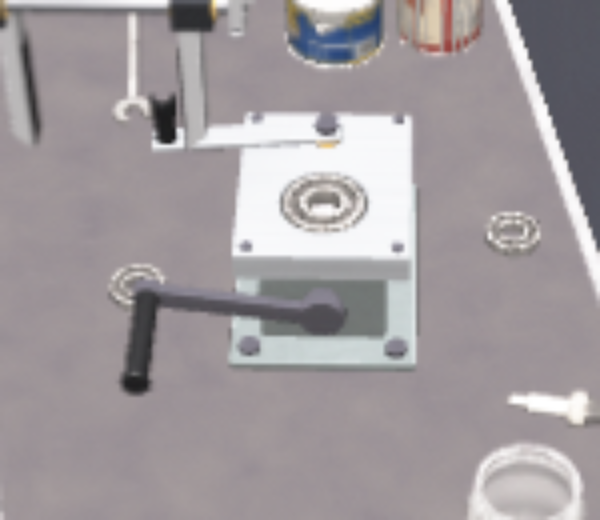

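The keeper is clear, with the knob at (165,120) in the crop. The lever is still down, with its handle at (140,335). I'll descend onto the handle.

send_rows(series=[[[0,-1,-40],0,-1],[[0,0,-40],0,-1],[[0,0,-40],0,-1],[[0,0,-40],0,-1],[[0,0,-24],0,-1],[[0,0,0],0,-1],[[0,0,0],0,1],[[0,0,0],0,1],[[0,0,0],0,1],[[0,0,0],0,1],[[0,0,0],0,1],[[0,0,0],0,1]], squeeze=30)

```text
clock: 8.2
eef_pos: [424.8, -71.2, 138.9]
eef_rot: [3.141, 0.0, 1.38]
wrist_force: [1.0, 0.1, -0.4]
finger_gap: 49.1
finger_force: 0.0
```

send_rows(series=[[[0,0,0],0,1],[[0,0,0],0,1],[[0,0,0],0,1],[[0,0,0],0,1],[[0,0,0],0,1]])

```text
clock: 8.7
eef_pos: [427.0, -71.6, 139.6]
eef_rot: [3.134, 0.0, 1.379]
wrist_force: [19.2, -1.9, -7.4]
finger_gap: 14.3
finger_force: 30.0
```

send_rows(series=[[[4.5,-0.5,12.7],0,1],[[4.1,-0.8,12.4],0,1],[[5.5,-1.1,11.7],0,1],[[6.9,-1.3,11.1],0,1],[[8,-1.5,10],0,1],[[9.2,-1.8,9.1],0,1]])

```text
clock: 9.3
eef_pos: [460.5, -77.9, 205.2]
eef_rot: [-3.131, 0.001, 1.38]
wrist_force: [-31.1, 1.6, 19.5]
finger_gap: 14.4
finger_force: 30.0
```

send_rows(series=[[[8.1,-1.6,8.9],0,1],[[11,-2.1,6.6],0,1],[[11.8,-2.3,5.2],0,1]])

```text
clock: 9.6
eef_pos: [493.0, -84.1, 227.4]
eef_rot: [-3.138, 0.0, 1.38]
wrist_force: [-13.0, 2.3, 10.7]
finger_gap: 14.6
finger_force: 30.0
```

send_rows(series=[[[12.2,-2.3,4.4],0,1],[[12.7,-2.4,2.2],0,1],[[12.5,-2.4,0.8],0,1],[[0,0,0],0,1],[[0,0,0],0,1],[[0,0,0],0,1]])

```text
clock: 10.2
eef_pos: [531.2, -91.5, 234.3]
eef_rot: [-3.141, 0.0, 1.38]
wrist_force: [-5.8, -0.0, 7.4]
finger_gap: 14.0
finger_force: 30.0
```

Run:
```python
from h import *
for c,p in look(["nest","lever_shaft","lever_handle","bearing_center","keeper_knob"]):
    x0,y0=(160,150) if c=="side" else (190,130)
    cv2.imwrite(f"pics/{c}2.png",cv2.resize(p["color"][y0:y0+130,x0:x0+150],None,fx=4,fy=4))
s=read_state();print(s["clock"],s["eef_pos"],s["wrist_force"])
```

```text
side nest [550.  -2.  89.] 0.97
side lever_shaft [535. -93.  41.] 0.87
side bearing_center [687.  33.   3.] 0.63
side bearing_center [553.   3.  99.] 0.49
side bearing_center [431.  30.   5.] 0.45
side keeper_knob [454.  71. 119.] 0.41
top bearing_center [425.  23.   4.] 0.55
top bearing_center [680.  33.   6.] 0.46
top keeper_knob [459.  70. 115.] 0.82
10.8 [531.08997234 -91.43017178 234.33889293] [-5.85624366 -0.74572525  8.31588255]
```

View pics/side2.png

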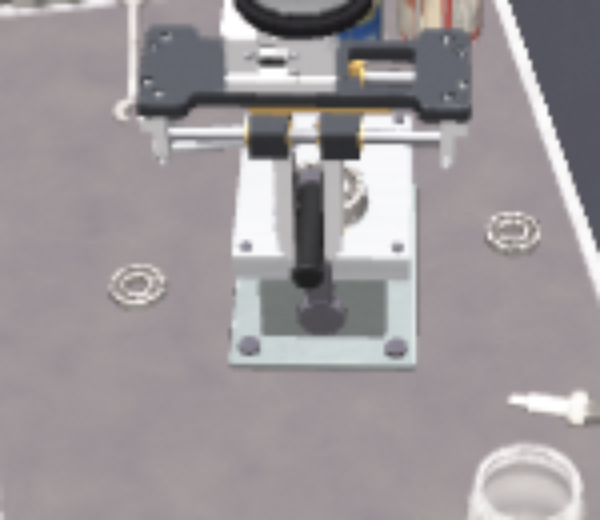

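The lever stands upright in the fingers, with the handle at (310,235) above the shaft at (320,315). The bearing is raised at (353,190), and the wrist force matches the upright spring load.

```bash
python3 -c "
from cell import *
print(sign_off())"
```

```text
the job is handed in; nothing more can be done
None
```

I swung the keeper clear to about 1.45 rad, then raised the lever to upright, where the gripper is still holding it. The bearing looks raised to its highest point. I handed the job in at about 11 s, but `sign_off()` returned no verdict, so I don't know how it was judged.

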